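# Zero the kendama gauge against the caliper block

### The arm

A 6-joint arm with a two-finger parallel gripper is mounted at the origin on the work surface. World frame = base frame: x ahead of the robot, y to its left, z up, the work surface at z = 0. Lengths are in m, angles in rad, forces in N, time in s.
With the tool pointing down it reaches from about 0.375 to 0.975 m from the base axis. Payload 3.8 kg.
Tool frame: the origin (TCP) lies midway between the tips of the shut fingers; the grasp point (between the pads) lies 19 mm behind it; z points along the fingers, y is the line along which they close (so a half turn about z gives the same grasp; the last joint's range is limited). The gripper opens to 85 mm and grips with 20 to 120 N. Pads are 22 mm wide; open, the fingers measure 114 mm over their backs; the gripper's body (76 mm by 85 mm) begins 54 mm behind the grasp point. The pads swing forward as they close: fully open they stand 13 mm farther back than shut.
Start: joints at [-1.32, 0.264, 1.604, -0, 1.274, -0.037], TCP at [0.192, -0.647, 0.199] pointing down, gripper open.
Joint ranges: [-2.63, 2.63], [-0.94, 2.18], [0.31, 2.57], [-1.31, 4.45], [0, 2.66], [-2.55, 2.55]. Speed limits (rad/s): [2.57, 2.57, 3.14, 3.14, 3.14, 3.14].

### API

Orientations are given as a 3x3 rotation matrix whose columns are the frame's x, y, z axes.
In Python, from station import robot, optics gives the robot as it stands. The module is installed in compiled form; this text tells all that it offers.
- The arm moves only by the shell command python3 -m crank 'ROWS' [FORCE]. ROWS is text: rows parted by semicolons, each of 7 numbers parted by spaces: the closure, from -1 (fully open) to 1 (shut), then the shift along the world's x, y, z as a fraction of full scale, then the turn, a rotation vector about the world's x, y, z as a fraction of full scale. A call has 1 to 12 rows; each row shifts and turns the commanded pose from where the row before left it; what a row does not reach is not made up. Full scale, the value 1, is 0.3 m for a shift and 180 degrees for a turn. A row lasts 1/8 s, in which the tool goes at most 62.5 mm and 10.7 degrees, less where a joint would pass 70% of its speed; a pose out of reach is approached as far as the arm can. A call with a number of a shift or a turn outside -1 to 1 is refused whole. A call with a gripper value outside its range is refused whole. The fingers move at their own pace and stop on an object; FORCE is the grip in N (left out, the last holds). Time passes only in rows, so rows that do not move let the fingers close. It gives the time, the measured TCP pose, the force, the opening and the grip force at its end, in the units of the state.
- robot.read_state(): the state, without advancing time (a new reading comes with each control period).
- optics.grab_frame(name): name is "side" or "top"; returns a dict with "img" (480x640x3 uint8, blue, green, red), "vertical_fov" (degrees; the focal length in pixels is half the picture's height over the tangent of half this angle, whatever the lens; pixels are square), "cx", "cy" (the principal point, pixels), "D" ([k1, k2, p1, p2, k3] as OpenCV has them; the pictures are not rectified), "view" (4x4, takes a point from world to camera coordinates). Camera axes: x right, y down, z forward; pixel columns grow to the right and rows downward; lengths in m; the calibration is good to about 2 mm. A picture is of the moment at which its call begins. There is no depth.
- robot.close_job(): hands the job in; it is judged then, once.
The state is a dict: "time": time; "joint_positions": joint angles; "qvel": joint speeds; "joint_efforts": joint torques, N m; "tool_pos": TCP position; "ee_rot": TCP orientation; "contact_force": force on the tool from outside, world axes, zero at the start; "ft_torque": the same for the moment, N m; "finger_gap": finger opening in m; "grip_force": force on a finger pad.
Only numpy, scipy, OpenCV 4.12 (cv2) and the standard library are available. Lean on these libraries where they do the work, as an engineer would, in place of code of your own. Each camera call takes 0.05 s, during which the arm holds its last target. There are 200 camera calls.

### The job

Zero the gauge: lay the steel straightedge flush against the near long face of the fixed hardwood caliper block, roughly centred on it and lying on the cart top. Then, with it still flush, twist the spring-return knob on the gauge box clockwise (seen from above) all the way to its stop, hold it there briefly, and let it spring back. Leave the ball, the wooden cup and the brass plug where they are.

Things in the scene. Friction and masses are not known exactly. Their poses are not given: they have to be found in the camera images.
- caliper_block: Dark hardwood block screwed down to the cart top, immovable: 50 mm deep (x) by 120 mm long (y) by 30 mm high, two steel screw heads on top. Origin: centre of its underside. Its -x face (towards the robot, yaw within about 0.25 rad) is the near long face. It stands to the left or right of the middle, with the gauge box on the other side.
- block_face (a point): Point at the middle of the caliper block's near long face, 10 mm above the cart top. Axes as the block's: x points into the block, y along the face, z up.
- straightedge: Loose steel straightedge: a square bar 20 mm (x) by 150 mm long (y) by 20 mm high, fine black graduations on top, about 0.15 to 0.3 kg. Origin: centre of its underside. It starts on the cart top on the robot's side of the block, 35 to 70 mm off the face, up to 0.3 rad out of parallel, centred within 15 mm. It slides with 1 to 3 N.
- straightedge_mid (a point): Centre of the straightedge bar, 10 mm above its underside; y runs along its length. When flush, this point is 10 mm in front of the block face. Pushed at its middle against the block, the bar squares itself up.
- gauge_box: Grey painted steel box bolted to the cart top, 120 x 120 mm, 60 mm high, a dark display window on its near face. Origin: centre of its underside; yaw within about 0.4 rad. On the middle of its flat top stands the knob: a hub 34 mm across and 12 mm high carrying the bar handle, whose ends have 12 mm of free space below, so a fingertip beside one can push it round.
- knob_grip (a point): Point on the knob's vertical axis, 86 mm above the cart top, at mid-height of its bar handle: black, straight, 80 mm long, 14 mm thick, 28 mm high (72 to 100 mm above the cart top), centred on the axis. x runs along the handle and turns with it; at rest it is the box's x axis, so one end, with a white line, points towards the robot.
- zero_knob (a joint): Turn of the knob in rad: 0 at rest, grows clockwise seen from above (the handle's near end goes to the left, towards the box's +y), hard stop at 1.05. A spring drives it back to 0 when let go: 0.06 N m at rest, 0.22 N m at the stop (about 8 N pushed 28 mm from the axis).
- tama_center (a point): Bystander: centre of a matte navy wooden ball, 60 mm across, resting on a fixed low wooden ring (54 mm across, 12 mm high) so the centre is 36 mm up. Leave it alone.
- sara: Bystander: loose unsanded beech cup piece standing upright, waisted, 46 mm across its open top, 52 mm high; origin at the centre of its underside. Leave it alone.
- brass_plug: Bystander: loose brass thread insert plug standing on its flange, 26 mm across, 26 mm high; origin at the centre of its underside. The three bystanders stand in a row between the block and the gauge box.
Not all that is in view belongs to the job. Of the things that look like the caliper_block, the middle-sized one is meant.

How it is judged:
By the outcome, as a careful person would: the job done as asked, in the order asked, and still so for the second after the job is handed in, with the robot touching nothing.
It also fails if it takes over 51 s, if anything falls off the work surface, if the arm or the gripper's body presses on something with over 40 N, if the wrist force passes 120 N, or if a joint passes its speed limit or range.

## Working session

There is one attempt and no reset: what is moved stays moved. The work goes in short steps, Python scripts to look and compute and a shell command to move; the robot and the scene stay as the last step left them, time stands still between calls to the robot, and variables do not carry over. Pictures are saved under pics/ and viewed, at most 10 in all, crops included, and the job is handed in when it is done.

```bash
mkdir -p pics; cat > h.py <<'E'
import numpy as np, cv2
from station import robot, optics
def cam(f):
    h=f["img"].shape[0]; fl=h/2/np.tan(np.radians(f["vertical_fov"])/2)
    return np.array([[fl,0,f["cx"]],[0,fl,f["cy"]],[0,0,1]]),np.array(f["D"],float),np.array(f["view"],float)
def ray(c,uv):
    K,D,V=c; p=cv2.undistortPoints(np.array([[uv]],float),K,D)[0,0]
    R=V[:3,:3];t=V[:3,3]; return -R.T@t, R.T@np.array([p[0],p[1],1])
def onz(c,uv,z):
    o,d=ray(c,uv); return o+d*(z-o[2])/d[2]
def proj(c,P):
    K,D,V=c; return cv2.projectPoints(np.array(P,float).reshape(-1,3),cv2.Rodrigues(V[:3,:3])[0],V[:3,3],K,D)[0][:,0]
def tri(c1,u1,c2,u2):
    o1,d1=ray(c1,u1);o2,d2=ray(c2,u2); A=np.stack([d1,-d2],1)
    s=np.linalg.lstsq(A,o2-o1,rcond=None)[0]; a=o1+s[0]*d1;b=o2+s[1]*d2
    return (a+b)/2,np.linalg.norm(a-b)
E
python3 - <<'E'
from h import *
import pickle
for n in("side","top"):
    f=optics.grab_frame(n);cv2.imwrite(f"pics/{n}0.png",f["img"]);pickle.dump(cam(f),open(n+".pkl","wb"))
    c=cam(f);print(n,c[0][0,0],c[1],ray(c,(320,240)))
print(robot.read_state())
E
```

```text
side 524.7551212267798 [0.0505043 0.        0.        0.        0.       ] (array([0.23423595, 0.509345  , 0.76222807]), array([ 0.40319223, -0.53662039, -0.74145122]))
top 513.4042837335606 [-0.12232381  0.          0.          0.          0.        ] (array([0.51363472, 0.04724441, 1.20818648]), array([ 0.09716679, -0.00684384, -0.9952783 ]))
{'time': 0.1, 'joint_positions': array([-1.31990343e+00,  2.64706392e-01,  1.60526137e+00, -1.89052148e-05,
        1.27373920e+00, -3.69208693e-02]), 'qvel': array([ 0.00066843, -0.00100114, -0.00254999, -0.00081986,  0.00063025,
       -0.00056729]), 'joint_efforts': array([ 4.69435417e-05, -5.16706252e+01, -3.68591845e+01, -1.83861246e-06,
        6.42218016e-03,  3.26089619e-06]), 'tool_pos': array([ 0.19139429, -0.64651172,  0.19825444]), 'ee_rot': array([[ 9.58865185e-01,  2.83861345e-01, -5.42427956e-04],
       [ 2.83861857e-01, -9.58863009e-01,  2.04362186e-03],
       [ 5.99911477e-05, -2.11353246e-03, -9.99997765e-01]]), 'contact_force': array([ 0.22574661,  0.71690148, -0.50730748]), 'ft_torque': array([0.00284289, 0.01520399, 0.0262125 ]), 'grip_force': 0.0, 'finger_gap': 0.08541444709761757}
```

View pics/side0.png

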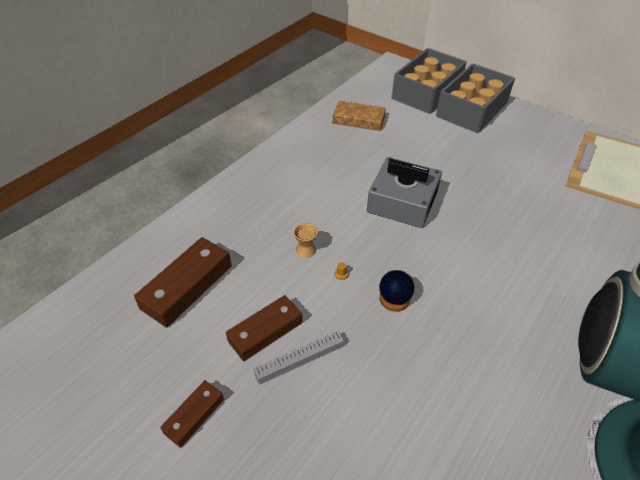

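View pics/top0.png

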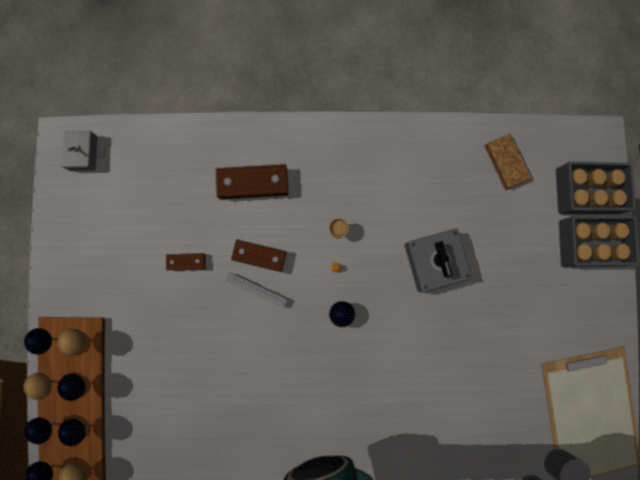

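The middle-sized block is at top (259,255) and side (264,328). The straightedge is at top (260,289) and side (299,357), and the gauge box is at top (441,260) and side (405,190). Next I'll enlarge these areas to get exact corners.

```bash
python3 - <<'E'
import cv2,numpy as np
t=cv2.imread("pics/top0.png");s=cv2.imread("pics/side0.png")
a=cv2.resize(t[230:315,220:300],(400,425),interpolation=2); b=cv2.resize(t[222:302,400:480],(400,400),interpolation=2)
cv2.imwrite("pics/ct.png",np.hstack([a,np.vstack([b,np.zeros((25,400,3),np.uint8)])]))
a=cv2.resize(s[290:390,220:350],(520,400),interpolation=2); b=cv2.resize(s[150:230,360:445],(340,320),interpolation=2)
b=np.vstack([b,np.zeros((80,340,3),np.uint8)])[:, :280]
cv2.imwrite("pics/cs.png",np.hstack([a,b]))
E
```

```text
(no output)
```

View pics/ct.png

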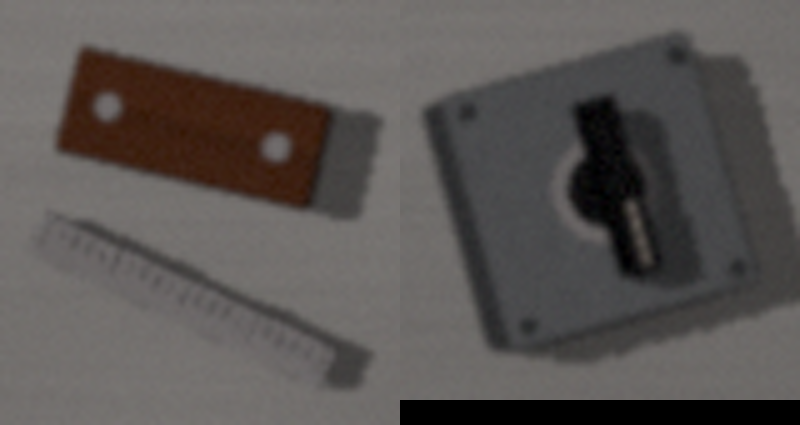

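View pics/cs.png

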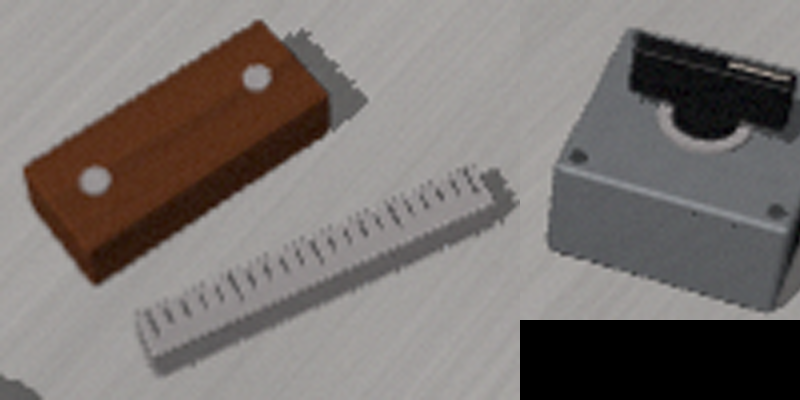

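```bash
cat > m.py <<'E'
from h import *
import pickle
T=pickle.load(open("top.pkl","rb"));S=pickle.load(open("side.pkl","rb"))
tl=lambda u,v:(220+(u-2)/5,230+(v-2)/5); tr=lambda u,v:(400+(u-402)/5,222+(v-2)/5)
sl=lambda u,v:(220+(u-1.5)/4,290+(v-1.5)/4); sr=lambda u,v:(360+(u-521.5)/4,150+(v-1.5)/4)
P=lambda n,a,b:print(n,np.round(tri(T,a,S,b)[0],4),round(tri(T,a,S,b)[1],4))
P("blk FL",tl(82,47),sl(25,170));P("blk FR",tl(332,107),sl(262,22));P("blk NR",tl(310,208),sl(330,97));P("blk NL",tl(58,150),sl(93,250))
P("screwL",tl(107,107),sl(95,181));P("screwR",tl(277,148),sl(257,77))
P("se NL",tl(35,247),sl(155,357));P("se NR",tl(325,388),sl(492,208));P("se FL",tl(48,213),sl(137,313));P("se FR",tl(338,352),sl(475,167))
P("box sFL",tr(467,112),sr(578,157));P("box sNL",tr(528,327),sr(777,211))
P("box cFL",tr(440,107),sr(556,172))
for n,u in(("NL",(58,150)),("NR",(310,208)),("FL",(82,47)),("FR",(332,107))):print("blk top z.03",n,np.round(onz(T,tl(*u),.03),4))
for n,u in(("NL",(155,357)),("NR",(492,208)),("FL",(137,313)),("FR",(475,167))):print("se side z.02",n,np.round(onz(S,sl(*u),.02),4))
for n,u in(("NL",(93,250)),("NR",(330,97)),("FL",(25,170)),("FR",(262,22))):print("blk side z.03",n,np.round(onz(S,sl(*u),.03),4))
for u in((467,112),(678,55),(738,267),(528,327)):print("box screw",np.round(onz(T,tr(*u),.06),4))
for u in((593,99),(640,273)):print("handle end z.1",np.round(onz(T,tr(*u),.1),4))
for n,t,z in(("ball",(342,314),.036),("cup",(340,228),.052),("plug",(336,267),.026)):print(n,np.round(onz(T,t,z),4))
E
python3 m.py
```

```text
blk FL [0.6313 0.2325 0.0288] 0.0025
blk FR [0.6031 0.1171 0.0287] 0.0018
blk NR [0.5569 0.1275 0.0262] 0.0014
blk NL [0.5835 0.2429 0.0309] 0.0025
screwL [0.6033 0.2203 0.0327] 0.002
screwR [0.5842 0.1422 0.0331] 0.0014
se NL [0.5397 0.2561 0.0158] 0.0016
se NR [0.4751 0.1222 0.0149] 0.0011
se FL [0.5551 0.249  0.0221] 0.0019
se FR [0.4907 0.1151 0.0216] 0.0014
box sFL [ 0.6145 -0.1706  0.0625] 0.0016
box sNL [ 0.5174 -0.1958  0.064 ] 0.0018
box cFL [ 0.6179 -0.1585  0.0592] 0.0003
blk top z.03 NL [0.5846 0.2438 0.03  ]
blk top z.03 NR [0.5573 0.1277 0.03  ]
blk top z.03 FL [0.6321 0.2331 0.03  ]
blk top z.03 FR [0.6037 0.1175 0.03  ]
se side z.02 NL [0.5373 0.2571 0.02  ]
se side z.02 NR [0.4739 0.1251 0.02  ]
se side z.02 FL [0.5553 0.2477 0.02  ]
se side z.02 FR [0.4907 0.1138 0.02  ]
blk side z.03 NL [0.5829 0.2418 0.03  ]
blk side z.03 NR [0.5547 0.1291 0.03  ]
blk side z.03 FL [0.6296 0.2322 0.03  ]
blk side z.03 FR [0.6017 0.1173 0.03  ]
box screw [ 0.6154 -0.1707  0.06  ]
box screw [ 0.6408 -0.2686  0.06  ]
box screw [ 0.5441 -0.2934  0.06  ]
box screw [ 0.5182 -0.1963  0.06  ]
handle end z.1 [ 0.6172 -0.219   0.1   ]
handle end z.1 [ 0.5409 -0.2378  0.1   ]
ball [ 0.459  -0.0096  0.036 ]
cup [ 0.6536 -0.0063  0.052 ]
plug [0.5663 0.0027 0.026 ]
```

```bash
python3 -m crank '-0.2 .07 .18 0 0 0 .022;-0.2 .07 .18 0 0 0 .022;-0.2 .07 .18 0 0 0 .022;-0.2 .07 .18 0 0 0 .022;-0.2 .07 .18 0 0 0 .022;-0.2 .07 .18 0 0 0 .022;-0.2 .07 .18 0 0 0 .022;-0.2 .07 .18 0 0 0 .022;-0.2 .07 .18 0 0 0 .022;-0.2 .07 .18 0 0 0 .022;-0.2 .07 .18 0 0 0 .022;-0.2 .07 .18 0 0 0 .022' 20; python3 -m crank '-0.2 .08 .18 0 0 0 0;-0.2 .08 .18 0 0 0 0;-0.2 .08 .18 0 0 0 0;-0.2 0 .07 0 0 0 0;-0.2 0 0 0 0 0 0;-0.2 0 0 0 0 0 0'
```

```text
time: 1.6
tool_pos: [0.4437, 0.0026, 0.1994]
ee_rot: [[0.436, 0.9, 0.0], [0.9, -0.436, -0.0], [-0.0, 0.0, -1.0]]
contact_force: [1.3, -0.2, 0.8]
finger_gap: 0.0514
grip_force: 0.0
time: 2.35
tool_pos: [0.5149, 0.1826, 0.1991]
ee_rot: [[0.439, 0.899, -0.001], [0.899, -0.439, -0.001], [-0.001, -0.0, -1.0]]
contact_force: [0.6, -0.5, 0.4]
finger_gap: 0.0511
grip_force: 0.0
```

```bash
python3 -m crank '-0.2 0 .01 -.15 0 0 0;-0.2 0 0 -.15 0 0 0;-0.2 0 0 -.15 0 0 0;-0.2 0 0 -.1 0 0 0;-0.2 0 0 -.06 0 0 0;-0.2 0 0 -.02 0 0 0;-0.2 0 0 0 0 0 0'; python3 - <<'E'
from h import *
f=optics.grab_frame("side");s=f["img"];cv2.imwrite("pics/s1.png",cv2.resize(s[230:400,200:400],(800,600*680//600)[:1]+(600,)))
E
```

```text
time: 3.22
tool_pos: [0.5162, 0.1865, 0.0112]
ee_rot: [[0.439, 0.899, 0.001], [0.899, -0.439, 0.0], [0.001, 0.001, -1.0]]
contact_force: [0.5, 0.3, 0.4]
finger_gap: 0.0511
grip_force: 0.0
```

View pics/s1.png

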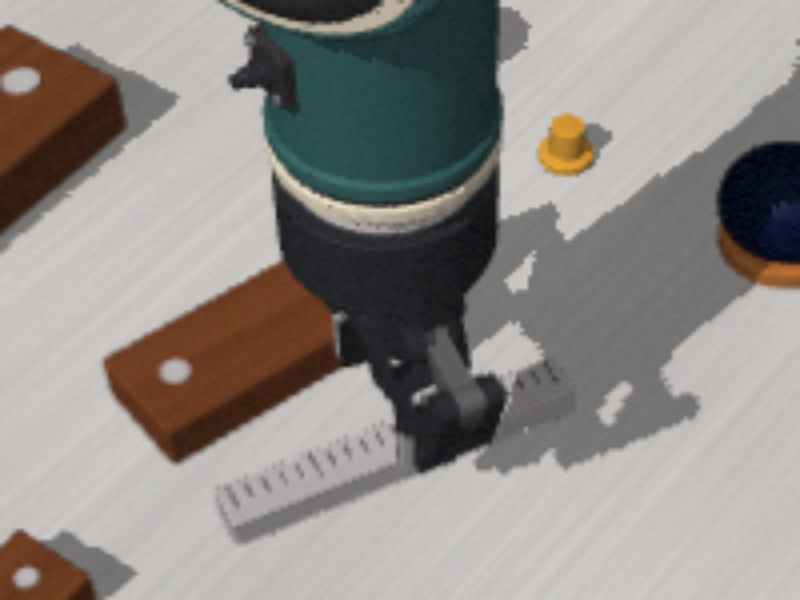

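The fingers straddle the bar near its middle, with bar ends at crop (230,520) and (575,390) and the finger at (455,430). I'll lower a little more and grip.

```bash
python3 -m crank '-0.2 0 0 -.02 0 0 0;-0.2 0 0 0 0 0 0;1 0 0 0 0 0 0;1 0 0 0 0 0 0;1 0 0 0 0 0 0;1 0 0 0 0 0 0;1 0 0 0 0 0 0;1 0 0 0 0 0 0' 20
```

```text
time: 4.28
tool_pos: [0.5156, 0.1868, 0.0045]
ee_rot: [[0.438, 0.899, 0.0], [0.899, -0.438, 0.0], [0.0, 0.0, -1.0]]
contact_force: [0.0, 0.0, 0.1]
finger_gap: 0.0001
grip_force: 0.0
```

```bash
python3 - <<'E'
from h import *
f=optics.grab_frame("side");s=f["img"];a=cv2.resize(s[280:400,220:370],(600,480),interpolation=2)
cv2.imwrite("pics/s2.png",a)
f=optics.grab_frame("top");cv2.imwrite("t2.png",f["img"])
E
```

```text
(no output)
```

View pics/s2.png

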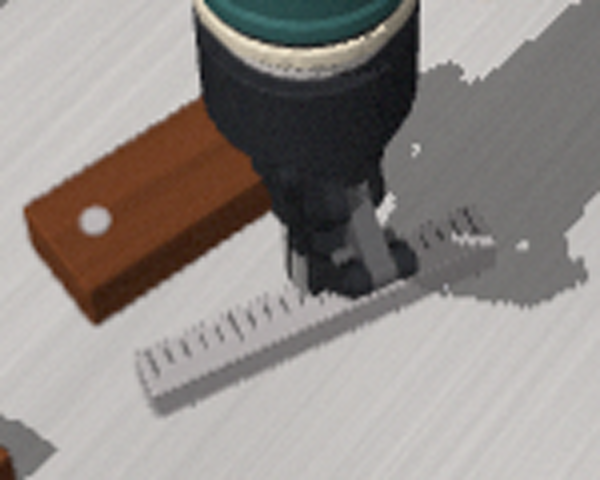

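```bash
python3 - <<'E'
from h import *
st=robot.read_state(); p=st["tool_pos"]; print(p,st["finger_gap"],st["joint_positions"])
for n in("side","top"):
    f=optics.grab_frame(n);c=cam(f);im=f["img"]
    for z in(0,.0235,.05,.1):
        u=proj(c,[p[0],p[1],p[2]+z])[0]; print(n,z,u)
        cv2.circle(im,tuple(int(round(v*8)) for v in u),6,(0,0,255),-1,shift=3)
    if n=="side": a=cv2.resize(im[280:400,220:370],(400,320),interpolation=2)
    else: b=cv2.resize(im[200:320,200:350],(400,320),interpolation=2)
cv2.imwrite("pics/s3.png",np.hstack([a,b]))
E
```

```text
[0.51559132 0.18674905 0.00447908] -3.036959454795634e-05 [ 3.02090216e-01  2.28948630e-01  2.04331506e+00 -1.53527053e-05
  8.69355904e-01  7.55754938e-01]
side 0 [298.71483118 359.22075504]
side 0.0235 [298.4386243  351.63669725]
side 0.05 [298.11285193 342.70714153]
side 0.1 [297.4528033  324.66616477]
top 0 [257.11408909 289.58572674]
top 0.0235 [255.92863673 289.57412718]
top 0.05 [254.53416725 289.5603972 ]
top 0.1 [251.72158678 289.53242383]
```

View pics/s3.png

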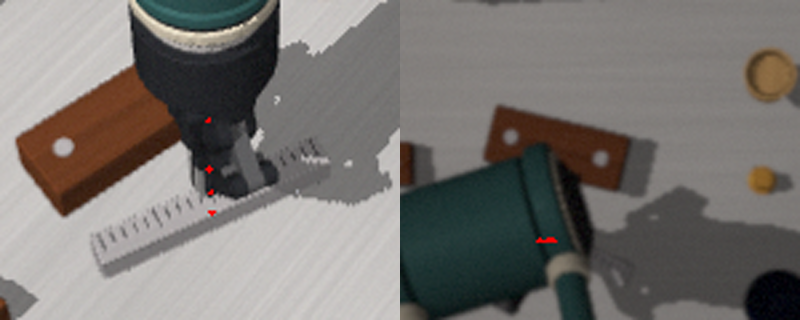

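```bash
python3 - <<'E'
from h import *
import pickle
S=pickle.load(open("side.pkl","rb"))
X=np.array([.438,.899,0]);Y=np.array([.899,-.438,0])
for name,p,offs in(("open51",np.array([.5162,.1865,0]),(.0255,.040)),("shut",np.array([.5156,.1868,0]),(0,.0145))):
  for z in(.004,.011,.02,.03,.04):
    print(name,z,[np.round(proj(S,p-Y*o+X*s+[0,0,z])[0]).tolist() for o in offs for s in(.011,-.011)])
f=cv2.imread("pics/s3.png")
E
```

```text
open51 0.004 [[299.0, 375.0], [312.0, 369.0], [303.0, 383.0], [316.0, 377.0]]
open51 0.011 [[299.0, 373.0], [312.0, 367.0], [303.0, 381.0], [316.0, 375.0]]
open51 0.02 [[299.0, 370.0], [312.0, 364.0], [303.0, 378.0], [316.0, 372.0]]
open51 0.03 [[299.0, 367.0], [312.0, 361.0], [303.0, 375.0], [316.0, 369.0]]
open51 0.04 [[299.0, 363.0], [312.0, 358.0], [303.0, 371.0], [316.0, 365.0]]
shut 0.004 [[292.0, 362.0], [305.0, 357.0], [296.0, 370.0], [309.0, 364.0]]
shut 0.011 [[292.0, 360.0], [305.0, 354.0], [296.0, 367.0], [309.0, 362.0]]
shut 0.02 [[292.0, 357.0], [305.0, 352.0], [296.0, 364.0], [309.0, 359.0]]
shut 0.03 [[292.0, 354.0], [305.0, 348.0], [296.0, 361.0], [309.0, 356.0]]
shut 0.04 [[292.0, 350.0], [305.0, 345.0], [296.0, 358.0], [309.0, 352.0]]
```

The fingers shut without taking the bar. It hasn't moved, and they look higher or farther back than the reported pose says. I'll probe downward gently to find out.

```bash
for i in 1; do python3 -m crank '1 0 0 -.01 0 0 0;1 0 0 0 0 0 0'; done; python3 -m crank '1 0 0 -.007 0 0 0;1 0 0 0 0 0 0'
```

```text
time: 4.72
tool_pos: [0.5152, 0.1867, 0.0011]
ee_rot: [[0.438, 0.899, -0.001], [0.899, -0.438, -0.0], [-0.0, -0.001, -1.0]]
contact_force: [-0.1, -0.5, 0.6]
finger_gap: -0.0002
grip_force: 0.0
time: 4.97
tool_pos: [0.5154, 0.1867, -0.0009]
ee_rot: [[0.438, 0.899, -0.0], [0.899, -0.438, -0.0], [-0.0, -0.0, -1.0]]
contact_force: [-0.3, -0.1, -0.1]
finger_gap: 0.0001
grip_force: 0.0
```

```bash
python3 - <<'E'
from h import *
f=optics.grab_frame("side");s=f["img"]
cv2.imwrite("pics/s4.png",cv2.resize(s[270:390,240:400],(800,600),interpolation=2))
E
```

```text
(no output)
```

View pics/s4.png

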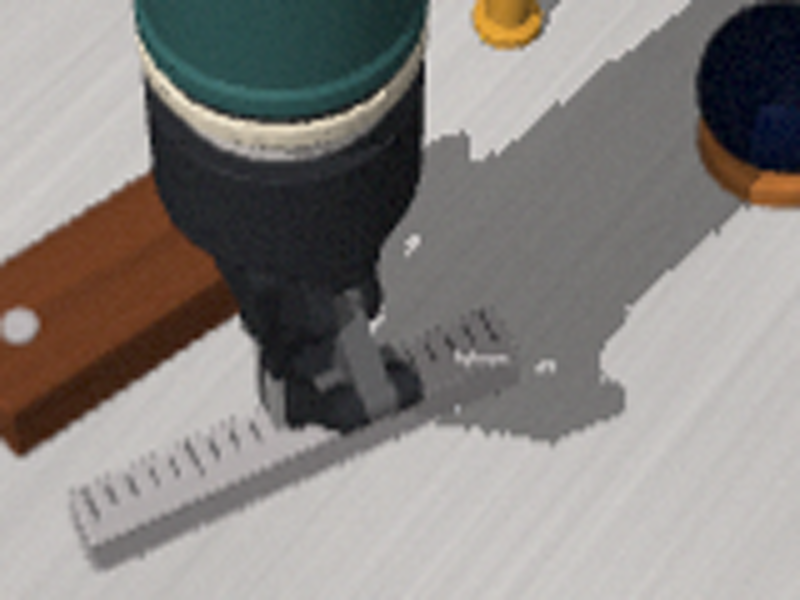

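```bash
python3 -m crank '1 0 0 .15 0 0 0;1 0 0 .2 0 0 0;1 0 0 .2 0 0 0;1 0 0 .2 0 0 0;1 0 0 .2 0 0 0;1 0 0 0 0 0 0'; python3 - <<'E'
from h import *
import pickle
T=pickle.load(open("top.pkl","rb"));S=pickle.load(open("side.pkl","rb"))
for p in([.45,-.35,.25],[.5,-.3,.25],[.5,.35,.25],[.5154,.1867,.28]):print(p,proj(T,p)[0],proj(S,p)[0])
f=optics.grab_frame("side");cv2.imwrite("s5.png",f["img"]);f=optics.grab_frame("top");cv2.imwrite("t5.png",f["img"])
print(robot.read_state()["tool_pos"])
E
```

```text
time: 5.78
tool_pos: [0.5192, 0.1879, 0.2919]
ee_rot: [[0.438, 0.899, 0.012], [0.899, -0.438, 0.004], [0.009, 0.009, -1.0]]
contact_force: [-0.5, -0.7, -0.6]
finger_gap: 0.0
grip_force: 0.0
[0.45, -0.35, 0.25] [526.15476656 321.08026532] [518.82184312  93.73781543]
[0.5, -0.3, 0.25] [500.11731274 295.19844326] [479.37353058  96.71490844]
[0.5, 0.35, 0.25] [155.42780915 297.8973716 ] [210.36413348 359.15182094]
[0.5154, 0.1867, 0.28] [239.49082631 289.51232823] [294.66885907 245.45622319]
[0.5159408  0.18688971 0.28532077]
```

```bash
python3 -m crank '1 0 -.18 0 0 0 0;1 0 -.18 0 0 0 0;1 0 -.18 0 0 0 0;1 0 -.18 0 0 0 0;1 0 -.18 0 0 0 0;1 0 -.18 0 0 0 0;1 0 -.18 0 0 0 0;1 0 -.18 0 0 0 0;1 0 -.18 0 0 0 0;1 0 0 0 0 0 0;1 0 0 0 0 0 0'; python3 - <<'E'
from h import *
import pickle
T=pickle.load(open("top.pkl","rb"));S=pickle.load(open("side.pkl","rb"))
st=robot.read_state();p2=st["tool_pos"];R2=st["ee_rot"];print(p2,R2,st["joint_positions"])
fs=optics.grab_frame("side");ft=optics.grab_frame("top")
cv2.imwrite("s6.png",fs["img"]);cv2.imwrite("t6.png",ft["img"])
p1=np.array([.5159,.1869,.2853])
def tile(im,c,p):
    ax=[p,p-R2[:,2]*.1,p+R2[:,0]*.04,p+R2[:,1]*.04];u=proj(c,ax)
    x0=int(np.clip(u[0,0]-65,0,640-133));y0=int(np.clip(u[0,1]-50,0,380));print(x0,y0,u.round(1).tolist())
    a=cv2.resize(im[y0:y0+100,x0:x0+133],(400,300),interpolation=2)
    q=((u-[x0,y0]+.5)*3.0).round().astype(int)
    for k,col in((1,(0,0,255)),(2,(0,255,0)),(3,(255,0,0))):cv2.line(a,q[0].tolist(),q[k].tolist(),col,1)
    return a
a=tile(cv2.imread("s5.png"),S,p1);b=tile(cv2.imread("t5.png"),T,p1);c=tile(fs["img"],S,p2);d=tile(ft["img"],T,p2)
cv2.imwrite("pics/q.png",np.vstack([np.hstack([a,b]),np.hstack([c,d])]))
E
```

```text
time: 7.25
tool_pos: [0.5145, -0.2984, 0.2818]
ee_rot: [[0.439, 0.899, -0.004], [0.899, -0.439, 0.003], [0.001, -0.004, -1.0]]
contact_force: [1.0, 0.2, 0.0]
finger_gap: 0.0002
grip_force: 0.0
[ 0.51453294 -0.29842728  0.28184529] [[ 0.43894523  0.8985069  -0.00352744]
 [ 0.89851313 -0.43893663  0.00296447]
 [ 0.00111528 -0.00447069 -0.99998938]] [-5.67839758e-01  7.60334935e-02  1.67159488e+00  6.11188704e-04
  1.39853252e+00 -1.13523660e-01]
229 192 [[294.1, 242.5], [291.7, 180.4], [263.7, 253.3], [281.1, 221.4]]
173 239 [[238.9, 289.2], [229.7, 288.9], [219.1, 279.5], [248.8, 269.2]]
410 27 [[475.6, 77.9], [490.6, 19.7], [456.2, 83.5], [461.3, 67.0]]
440 237 [[505.1, 287.4], [527.0, 286.8], [485.9, 278.1], [513.6, 267.8]]
```

View pics/q.png

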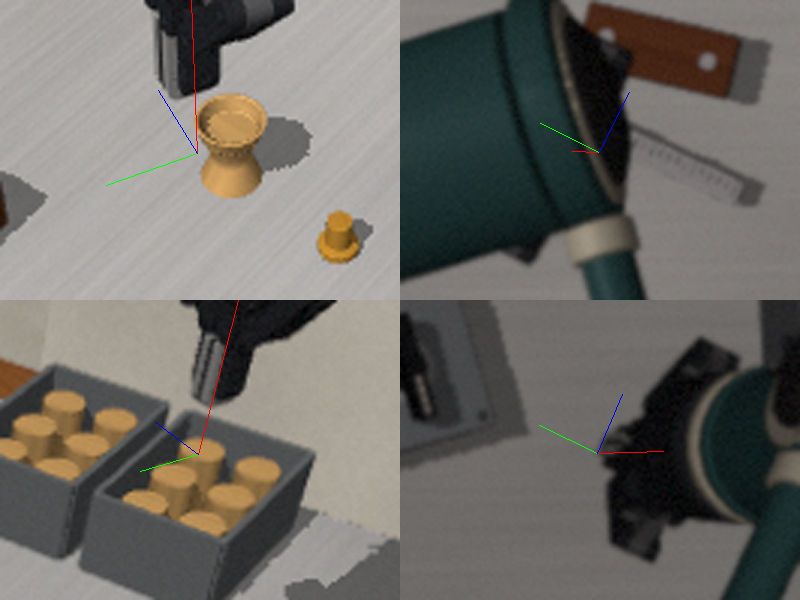

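```bash
python3 - <<'E'
from h import *
import pickle
T=pickle.load(open("top.pkl","rb"));S=pickle.load(open("side.pkl","rb"))
p2=np.array([.5145,-.2984,.2818])
for t in((617,443),(612,437),(620,450)):
  q,e=tri(T,(440+(t[0]-400)/3,237+(t[1]-300)/3),S,(410+208/3,27+102/3));print(q-p2,e)
X=np.array([.439,.8985,0]);Y=np.array([.8985,-.439,0])
# silhouette corner predictions, side, with dz
for dz in(.02,.03,.04):
  for p,x0,y0,nm in((p2,410,27,"pose2"),(np.array([.5159,.1869,.2853]),229,192,"pose1"),):
    print(nm,dz,[((proj(S,p+[0,0,dz]+X*a+Y*b)[0]-[x0,y0])*3).round().tolist() for a in(.011,-.011) for b in(-.012,.012)])
E
```

```text
[ 0.00361091 -0.00361311  0.02821214] 0.0024032272425444294
[ 0.00519854 -0.00149169  0.02859386] 0.006853212253668303
[ 0.00144368 -0.00407827  0.02878858] 0.002062211182946368
pose2 0.02 [[203.0, 135.0], [176.0, 115.0], [235.0, 126.0], [208.0, 106.0]]
pose1 0.02 [[181.0, 147.0], [157.0, 107.0], [232.0, 129.0], [207.0, 90.0]]
pose2 0.03 [[207.0, 118.0], [180.0, 98.0], [239.0, 109.0], [212.0, 89.0]]
pose1 0.03 [[180.0, 130.0], [156.0, 89.0], [232.0, 112.0], [206.0, 72.0]]
pose2 0.04 [[211.0, 101.0], [184.0, 82.0], [244.0, 92.0], [216.0, 73.0]]
pose1 0.04 [[180.0, 112.0], [154.0, 72.0], [232.0, 94.0], [206.0, 54.0]]
```

The fingers sit about 30–40 mm higher than the reported TCP, and both views agree on this. At lateral scale the reading is good. So far they only hovered above the bar. I'll go back, straddle it again and find the table by touch.

```bash
python3 -m crank '-0.2 0 .18 0 0 0 0;-0.2 0 .18 0 0 0 0;-0.2 0 .18 0 0 0 0;-0.2 0 .18 0 0 0 0;-0.2 0 .18 0 0 0 0;-0.2 0 .18 0 0 0 0;-0.2 0 .18 0 0 0 0;-0.2 0 .18 0 0 0 0;-0.2 0 .175 -.1 0 0 0;-0.2 0 0 -.16 0 0 0;-0.2 0 0 -.16 0 0 0;-0.2 0 0 -.16 0 0 0' 20;python3 -m crank '-0.2 0 0 -.16 0 0 0;-0.2 0 0 -.12 0 0 0;-0.2 0 0 -.08 0 0 0;-0.2 0 0 0 0 0 0;-0.2 0 0 0 0 0 0'
```

```text
time: 8.85
tool_pos: [0.5144, 0.1869, 0.1092]
ee_rot: [[0.435, 0.9, 0.001], [0.9, -0.435, 0.0], [0.001, 0.0, -1.0]]
contact_force: [-0.1, -0.2, 0.6]
finger_gap: 0.0509
grip_force: 0.0
time: 9.48
tool_pos: [0.516, 0.1862, 0.0035]
ee_rot: [[0.437, 0.899, 0.001], [0.899, -0.437, 0.001], [0.001, 0.001, -1.0]]
contact_force: [0.3, 0.1, -0.0]
finger_gap: 0.0514
grip_force: 0.0
```

```bash
python3 -m crank '-0.2 0 0 -.02 0 0 0;-0.2 0 0 -.02 0 0 0;-0.2 0 0 0 0 0 0';python3 -m crank '-0.2 0 0 -.01 0 0 0;-0.2 0 0 -.01 0 0 0;-0.2 0 0 0 0 0 0'; python3 -m crank '-0.2 0 0 -.01 0 0 0;-0.2 0 0 -.01 0 0 0;-0.2 0 0 0 0 0 0'
```

```text
time: 9.85
tool_pos: [0.5152, 0.1851, -0.0099]
ee_rot: [[0.438, 0.899, -0.001], [0.899, -0.438, -0.0], [-0.001, -0.001, -1.0]]
contact_force: [0.4, 0.0, -0.5]
finger_gap: 0.0511
grip_force: 0.0
time: 10.22
tool_pos: [0.5153, 0.1851, -0.016]
ee_rot: [[0.438, 0.899, -0.001], [0.899, -0.438, -0.0], [-0.001, -0.001, -1.0]]
contact_force: [0.7, -0.1, -0.6]
finger_gap: 0.0513
grip_force: 0.0
time: 10.6
tool_pos: [0.5152, 0.1851, -0.022]
ee_rot: [[0.438, 0.899, -0.001], [0.899, -0.438, -0.0], [-0.001, -0.001, -1.0]]
contact_force: [0.0, 0.1, -0.5]
finger_gap: 0.0514
grip_force: 0.0
```

```bash
python3 -m crank '-0.2 0 0 -.01 0 0 0;1 0 0 0 0 0 0;1 0 0 0 0 0 0;1 0 0 0 0 0 0;1 0 0 0 0 0 0;1 0 0 0 0 0 0' 20
```

```text
time: 11.35
tool_pos: [0.5157, 0.1853, -0.0246]
ee_rot: [[0.438, 0.899, 0.0], [0.899, -0.438, 0.0], [0.0, 0.0, -1.0]]
contact_force: [0.9, -0.1, -0.5]
finger_gap: 0.0194
grip_force: 20.5
```

```bash
python3 -m crank '1 .022 .009 0 0 0 .023;1 .022 .009 0 0 0 .023;1 .022 .010 0 0 0 .023;1 0 0 0 0 0 0;1 0 0 0 0 0 0;0.3 0 0 0 0 0 0;0.3 0 0 0 0 0 0;0.3 0 0 0 0 0 0'
```

```text
time: 12.35
tool_pos: [0.5352, 0.1936, -0.0246]
ee_rot: [[0.235, 0.972, -0.0], [0.972, -0.235, -0.0], [-0.0, -0.0, -1.0]]
contact_force: [0.0, 0.4, -0.4]
finger_gap: 0.0299
grip_force: 0.0
```

```bash
python3 -m crank '0.3 0 0 .1 0 0 0;0.3 0 0 .1 0 0 0;0.3 0 0 0 0 0 0;1 -.09 .02 0 0 0 0;1 -.09 .02 0 0 0 0;1 0 0 0 0 0 0;1 0 0 0 0 0 0'; python3 - <<'E'
from h import *
import pickle
f=optics.grab_frame("side");cv2.imwrite("s7.png",f["img"])
g=cv2.cvtColor(f["img"],6)
a=cv2.resize(f["img"][290:390,220:353],(800,600),interpolation=2);cv2.imwrite("a7.png",a)
E
```

```text
time: 13.22
tool_pos: [0.4818, 0.2056, 0.035]
ee_rot: [[0.234, 0.972, 0.0], [0.972, -0.234, -0.0], [-0.0, 0.0, -1.0]]
contact_force: [0.1, 0.7, 0.1]
finger_gap: 0.0001
grip_force: 0.0
```

```bash
python3 -m crank '1 0 0 -.08 0 0 0;1 0 0 -.08 0 0 0;1 0 0 -.01 0 0 0;1 0 0 -.01 0 0 0;1 0 0 0 0 0 0'; python3 -m crank '1 .04 -.009 0 0 0 0;1 .04 -.009 0 0 0 0;1 .03 -.007 0 0 0 0;1 0 0 0 0 0 0'
```

```text
time: 13.9
tool_pos: [0.4823, 0.2059, -0.0179]
ee_rot: [[0.235, 0.972, 0.001], [0.972, -0.235, 0.0], [0.001, 0.001, -1.0]]
contact_force: [0.1, 0.3, -0.1]
finger_gap: -0.0003
grip_force: 0.0
time: 14.4
tool_pos: [0.5158, 0.1981, -0.0183]
ee_rot: [[0.235, 0.972, 0.001], [0.972, -0.235, 0.0], [0.001, 0.001, -1.0]]
contact_force: [1.1, 0.5, 1.9]
finger_gap: -0.0
grip_force: 1.3
```

```bash
python3 -m crank '1 .013 -.003 0 0 0 0;1 .013 -.003 0 0 0 0;1 .013 -.003 0 0 0 0;1 0 0 0 0 0 0'; python3 -m crank '1 .013 -.003 0 0 0 0;1 .01 -.002 0 0 0 0;1 0 0 0 0 0 0'
```

```text
time: 14.9
tool_pos: [0.5257, 0.1956, -0.0183]
ee_rot: [[0.235, 0.972, -0.001], [0.972, -0.235, 0.0], [-0.0, -0.001, -1.0]]
contact_force: [-2.1, 0.1, 3.5]
finger_gap: 0.0002
grip_force: 2.5
time: 15.28
tool_pos: [0.5325, 0.1941, -0.0183]
ee_rot: [[0.235, 0.972, -0.001], [0.972, -0.235, 0.0], [-0.0, -0.001, -1.0]]
contact_force: [-3.3, 0.1, 5.7]
finger_gap: -0.0
grip_force: 2.8
```

The force has an upward component, so the tips may be riding on the bar's upper edge. I'll back off, go lower and push again.

```bash
python3 -m crank '1 0 0 .05 0 0 0;1 -.08 .019 0 0 0 0;1 -.08 .019 0 0 0 0;1 0 0 -.05 0 0 0;1 0 0 -.02 0 0 0;1 0 0 0 0 0 0'; python3 -m crank '1 0 0 -.01 0 0 0;1 0 0 0 0 0 0'
```

```text
time: 16.02
tool_pos: [0.4852, 0.205, -0.0254]
ee_rot: [[0.235, 0.972, -0.001], [0.972, -0.235, -0.001], [-0.001, -0.001, -1.0]]
contact_force: [0.4, -0.5, 0.2]
finger_gap: -0.0001
grip_force: 0.0
time: 16.27
tool_pos: [0.4853, 0.2052, -0.0278]
ee_rot: [[0.235, 0.972, -0.0], [0.972, -0.235, -0.0], [-0.0, -0.0, -1.0]]
contact_force: [0.1, -0.2, -0.2]
finger_gap: -0.0003
grip_force: 0.0
```

```bash
python3 -m crank '1 .035 -.008 0 0 0 0;1 .035 -.008 0 0 0 0;1 .02 -.005 0 0 0 0;1 0 0 0 0 0 0'; python3 -m crank '1 .02 -.005 0 0 0 0;1 .02 -.005 0 0 0 0;1 0 0 0 0 0 0';python3 -m crank '1 .012 -.003 0 0 0 0;1 0 0 0 0 0 0';
```

```text
time: 16.77
tool_pos: [0.5129, 0.1989, -0.0274]
ee_rot: [[0.235, 0.972, 0.001], [0.972, -0.235, 0.0], [0.0, 0.0, -1.0]]
contact_force: [-0.0, 0.9, 0.4]
finger_gap: -0.0
grip_force: 0.0
time: 17.15
tool_pos: [0.5247, 0.1961, -0.0275]
ee_rot: [[0.235, 0.972, 0.001], [0.972, -0.235, 0.0], [0.0, 0.001, -1.0]]
contact_force: [-0.1, 0.8, -0.3]
finger_gap: -0.0001
grip_force: 0.0
time: 17.4
tool_pos: [0.5277, 0.1951, -0.0277]
ee_rot: [[0.235, 0.972, -0.0], [0.972, -0.235, -0.0], [-0.0, -0.0, -1.0]]
contact_force: [0.7, -0.0, 0.6]
finger_gap: 0.0002
grip_force: 0.0
```

```bash
for i in 1; do python3 -m crank '1 .012 -.003 0 0 0 0;1 0 0 0 0 0 0'; done; python3 -m crank '1 .012 -.003 0 0 0 0;1 0 0 0 0 0 0';  python3 -m crank '1 .010 -.002 0 0 0 0;1 0 0 0 0 0 0'
```

```text
time: 17.65
tool_pos: [0.5313, 0.1942, -0.0277]
ee_rot: [[0.235, 0.972, -0.0], [0.972, -0.235, -0.0], [-0.0, -0.0, -1.0]]
contact_force: [-0.7, -0.2, 0.4]
finger_gap: 0.0001
grip_force: 0.1
time: 17.9
tool_pos: [0.5352, 0.1933, -0.0276]
ee_rot: [[0.235, 0.972, 0.0], [0.972, -0.235, -0.0], [0.0, 0.0, -1.0]]
contact_force: [-1.5, -0.8, 0.5]
finger_gap: 0.0001
grip_force: 0.2
time: 18.15
tool_pos: [0.537, 0.1928, -0.0278]
ee_rot: [[0.235, 0.972, -0.002], [0.972, -0.235, 0.0], [-0.0, -0.002, -1.0]]
contact_force: [-4.7, 1.4, 2.0]
finger_gap: 0.0001
grip_force: 2.1
```

```bash
python3 -m crank '1 .006 -.0015 0 0 0 0;1 0 0 0 0 0 0'; python3 -m crank '1 .006 -.0015 0 0 0 0;1 0 0 0 0 0 0'
```

```text
time: 18.4
tool_pos: [0.537, 0.1928, -0.0278]
ee_rot: [[0.235, 0.972, -0.005], [0.972, -0.235, 0.0], [-0.001, -0.005, -1.0]]
contact_force: [-8.3, 2.8, 7.0]
finger_gap: 0.0004
grip_force: 4.8
time: 18.65
tool_pos: [0.537, 0.1928, -0.0278]
ee_rot: [[0.235, 0.972, -0.008], [0.972, -0.235, 0.001], [-0.001, -0.008, -1.0]]
contact_force: [-14.5, 4.8, 10.4]
finger_gap: 0.0004
grip_force: 7.5
```

```bash
python3 -m crank '1 -.025 .006 0 0 0 0;1 -.04 .01 0 0 0 0;1 -.04 .01 0 0 0 0;1 0 0 .15 0 0 0;1 0 -.05 .2 0 0 0;1 0 -.15 .2 0 0 0;1 0 -.18 0 0 0 0;1 0 -.18 0 0 0 0;1 0 -.18 0 0 0 0;1 0 -.18 0 0 0 0;1 0 -.18 0 0 0 0;1 0 0 0 0 0 0'; python3 - <<'E'
from h import *
a=optics.grab_frame("side")["img"];b=optics.grab_frame("top")["img"]
a=cv2.resize(a[290:390,220:320],(400,400),interpolation=2);b=cv2.resize(b[230:310,220:300],(400,400),interpolation=2)
cv2.imwrite("pics/f.png",np.hstack([a,b]))
E
```

```text
time: 20.15
tool_pos: [0.5096, -0.1261, 0.1275]
ee_rot: [[0.239, 0.971, 0.001], [0.971, -0.239, -0.001], [-0.001, 0.001, -1.0]]
contact_force: [-1.0, 0.9, -0.3]
finger_gap: -0.0001
grip_force: 0.0
```

View pics/f.png

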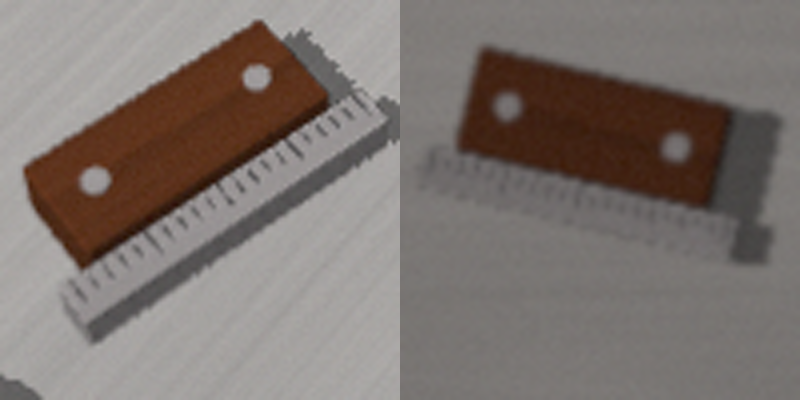

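The bar is flush along the whole block face, and the overhangs at both ends look equal (about 12–13 mm). Now the knob.

```bash
python3 -m crank '-0.2 .033 -.05 0 0 0 -.049;-0.2 .033 -.05 0 0 0 -.049;-0.2 .033 -.05 0 0 0 -.049;-0.2 .033 -.05 0 0 0 -.049;-0.2 .033 -.05 0 0 0 -.049;-0.2 .033 -.05 0 0 0 -.049;-0.2 .033 -.048 0 0 0 -.05;-0.2 0 0 0 0 0 0;-0.2 0 0 0 0 0 0'
```

```text
time: 21.38
tool_pos: [0.5789, -0.2255, 0.1271]
ee_rot: [[0.967, 0.254, -0.001], [0.254, -0.967, 0.001], [-0.001, -0.001, -1.0]]
contact_force: [-0.6, -0.9, -0.1]
finger_gap: 0.0513
grip_force: 0.0
```

```bash
python3 -m crank '-0.2 0 -.017 -.08 0 0 0;-0.2 0 0 -.08 0 0 0;-0.2 0 0 -.04 0 0 0;-0.2 0 0 -.03 0 0 0;-0.2 0 0 -.03 0 0 0;-0.2 0 0 0 0 0 0'; python3 -m crank '1 0 0 0 0 0 0;1 0 0 0 0 0 0;1 0 0 0 0 0 0;1 0 0 0 0 0 0' 40
```

```text
time: 22.12
tool_pos: [0.5788, -0.2321, 0.0489]
ee_rot: [[0.968, 0.251, -0.001], [0.251, -0.968, 0.0], [-0.001, -0.001, -1.0]]
contact_force: [0.4, 0.4, 0.3]
finger_gap: 0.0513
grip_force: 0.0
time: 22.62
tool_pos: [0.5798, -0.2329, 0.0502]
ee_rot: [[0.968, 0.251, 0.001], [0.251, -0.968, -0.001], [0.001, 0.001, -1.0]]
contact_force: [-0.6, -1.9, 3.1]
finger_gap: 0.0133
grip_force: 40.9
```

```bash
python3 -m crank '1 0 0 .005 0 0 -.05;1 0 0 0 0 0 -.05;1 0 0 0 0 0 -.05;1 0 0 0 0 0 -.05;1 0 0 0 0 0 -.05;1 0 0 0 0 0 0' 60; python3 - <<'E'
from h import *
s=robot.read_state();print(s["ft_torque"],np.arctan2(s["ee_rot"][1,0],s["ee_rot"][0,0]),s["joint_positions"][5])
E
python3 -m crank '1 0 0 0 0 0 -.03;1 0 0 0 0 0 -.03;1 0 0 0 0 0 -.03;1 0 0 0 0 0 0;1 0 0 0 0 0 0'; python3 - <<'E'
from h import *
s=robot.read_state();print(s["ft_torque"],np.arctan2(s["ee_rot"][1,0],s["ee_rot"][0,0]),s["joint_positions"][5])
E
```

```text
time: 23.38
tool_pos: [0.5797, -0.2333, 0.0504]
ee_rot: [[0.863, -0.506, 0.001], [-0.506, -0.863, -0.002], [0.002, 0.001, -1.0]]
contact_force: [2.5, -4.9, -5.2]
finger_gap: 0.0128
grip_force: 61.8
[-0.76060024 -0.55881262  0.23888037] -0.530190033293772 1.6797321070136368
time: 24.0
tool_pos: [0.5796, -0.2334, 0.0504]
ee_rot: [[0.689, -0.724, 0.001], [-0.724, -0.689, -0.002], [0.002, 0.001, -1.0]]
contact_force: [3.0, -4.7, -5.0]
finger_gap: 0.0126
grip_force: 62.0
[-0.76191265 -0.51240162  0.54175103] -0.8101238310580088 1.960048537579898
```

```bash
python3 -m crank '1 0 0 0 0 0 -.015;1 0 0 0 0 0 0;1 0 0 0 0 0 0;1 0 0 0 0 0 0;1 0 0 0 0 0 0;1 0 0 0 0 0 0;1 0 0 0 0 0 0'; python3 - <<'E'
from h import *
s=robot.read_state();print(s["ft_torque"],np.arctan2(s["ee_rot"][1,0],s["ee_rot"][0,0]),s["joint_positions"][5])
for n in("side","top"):cv2.imwrite(n+"_h.png",optics.grab_frame(n)["img"])
E
```

```text
time: 24.88
tool_pos: [0.5796, -0.2334, 0.0504]
ee_rot: [[0.656, -0.754, 0.001], [-0.754, -0.656, -0.003], [0.002, 0.001, -1.0]]
contact_force: [1.7, -4.8, -4.4]
finger_gap: 0.0123
grip_force: 68.9
[-0.74659689 -0.50244928  1.33726968] -0.8546663756432026 2.005406285462258
```

The torque has reached 1.3 N m, so the knob is firmly on its stop, and it has been held. I'll release and lift.

```bash
python3 -m crank '-1 0 0 0 0 0 0;-1 0 0 0 0 0 0;-1 0 0 0 0 0 0;-1 0 0 0 0 0 0;-1 0 0 .1 0 0 0;-1 0 0 .15 0 0 0;-1 0 0 .2 0 0 0;-1 0 -.1 .1 0 0 0;-1 -.1 -.18 0 0 0 0;-1 -.1 -.18 0 0 0 0;-1 -.1 -.18 0 0 0 0;-1 0 0 0 0 0 0'; python3 -m crank '-1 -.05 -.18 0 0 0 0;-1 -.05 -.18 0 0 0 0;-1 0 0 0 0 0 0;-1 0 0 0 0 0 0'; python3 - <<'E'
from h import *
s0=cv2.imread("pics/side0.png").astype(int);t0=cv2.imread("pics/top0.png").astype(int)
s=optics.grab_frame("side")["img"];t=optics.grab_frame("top")["img"]
cv2.imwrite("sE.png",s);cv2.imwrite("tE.png",t)
d=lambda a,b,r:np.abs(a.astype(int)-b)[r].max(-1).mean().round(2)
S=np.s_
for n,r in(("knob",S[235:285,425:465]),("ball",S[298:330,326:358]),("cup",S[215:242,328:352]),("plug",S[258:276,326:346]),("bar",S[270:310,225:300]),("empty",S[320:350,200:300])):print("top",n,d(t,t0,r))
for n,r in(("knob",S[155:190,380:435]),("ball",S[265:315,375:420]),("cup",S[220:262,290:322]),("plug",S[258:285,330:352])):print("side",n,d(s,s0,r))
# flush view unchanged since f.png
f=cv2.imread("pics/f.png");a=cv2.resize(s[290:390,220:320],(400,400),interpolation=2);print("bar since flush",np.abs(a.astype(int)-f[:,:400]).mean())
E
```

```text
time: 26.48
tool_pos: [0.4863, -0.4271, 0.2155]
ee_rot: [[0.647, -0.763, -0.001], [-0.763, -0.647, 0.001], [-0.001, 0.001, -1.0]]
contact_force: [0.4, 0.5, -0.3]
finger_gap: 0.0852
grip_force: 0.0
time: 26.98
tool_pos: [0.4596, -0.5308, 0.2153]
ee_rot: [[0.651, -0.759, -0.0], [-0.759, -0.651, 0.002], [-0.002, -0.001, -1.0]]
contact_force: [-0.8, 0.7, -0.1]
finger_gap: 0.0856
grip_force: 0.0
top knob 2.9
top ball 3.74
top cup 2.15
top plug 2.11
top bar 9.16
top empty 1.94
side knob 3.8
side ball 4.2
side cup 2.49
side plug 2.59
bar since flush 6.138775
```

```bash
python3 - <<'E'
from h import *
f=cv2.imread("pics/f.png")[:,:400];s=cv2.imread("sE.png");a=cv2.resize(s[290:390,220:320],(400,400),interpolation=2)
d=(a.astype(int)-f).mean(-1);print(cv2.resize(d.astype(np.float32),(8,8),interpolation=cv2.INTER_AREA).round(0).astype(int))
g=lambda i:cv2.cvtColor(i,6).astype(np.float32)
print("shift bar",cv2.phaseCorrelate(g(f)[:360],g(a)[:360]),"(px/4)")
for n,r in(("side",np.s_[262:318,372:424]),):
  print("ball",cv2.phaseCorrelate(g(cv2.imread("pics/side0.png"))[r].copy(),g(s)[r].copy()))
print("knob",cv2.phaseCorrelate(g(cv2.imread("pics/side0.png"))[150:195,375:440].copy(),g(s)[150:195,375:440].copy()))
E
```

```text
[[-7 -7 -7 -7 -7 -6 -7 -7]
 [-7 -7 -7 -5 -3 -4 -5 -7]
 [-7 -6 -3 -3 -3 -3 -5 -5]
 [-6 -4 -3 -3 -4 -6 -5 -7]
 [-6 -3 -3 -5 -6 -6 -7 -7]
 [-7 -6 -6 -5 -7 -7 -7 -7]
 [-7 -6 -6 -7 -7 -7 -7 -7]
 [-7 -7 -7 -7 -7 -7 -7 -7]]
shift bar ((0.013220304916927716, -0.0071796509906505435), 0.9586350377400716) (px/4)
ball ((-0.029016952506641047, 0.03377670865317128), 0.9849314757335333)
knob ((-0.039761916968430455, 0.48603773249412896), 1.015207952334557)
```

```bash
python3 - <<'E'
from h import *
for n in("pics/top0.png","tE.png"):
    g=cv2.cvtColor(cv2.imread(n),6)[235:285,425:465]; y,x=np.nonzero(g<28)
    c=np.cov(x,y);w,v=np.linalg.eigh(c);print(n,len(x),x.mean(),y.mean(),np.degrees(np.arctan(v[0,1]/v[1,1])))
for n in("pics/side0.png","sE.png"):
    g=cv2.cvtColor(cv2.imread(n),6)[150:195,375:440]; y,x=np.nonzero(g<45)
    c=np.cov(x,y);w,v=np.linalg.eigh(c);print(n,len(x),x.mean(),y.mean(),np.degrees(np.arctan(v[1,1]/v[0,1])))
E
```

```text
pics/top0.png 278 16.35611510791367 22.406474820143885 12.10409942923983
tE.png 280 16.40714285714286 22.35 11.894224941063422
pics/side0.png 653 32.831546707503826 22.72281776416539 22.11708865721052
sE.png 659 32.91198786039454 22.73596358118361 21.870243207175438
```

The knob is back at rest and the bar and the ball show no shift. The cup and plug patches match the start pictures, so I'm handing in.

```bash
python3 -c "
from station import robot
print(robot.close_job())"
```

```text
the job is handed in; nothing more can be done
None
```

The job is handed in: the straightedge is flush and centred on the block, the knob was turned to its stop, held and sprang back to rest, and the ball, cup and plug were left alone, at about 27 s of the 51 s limit.

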